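# Hold the reading glass over the proof and then over the seal in the carver's vise

## Robot

A 6-joint arm with a two-finger parallel gripper is mounted at the origin on the work surface. World frame = base frame: x ahead of the robot, y to its left, z up, the work surface at z = 0. Lengths are in m, angles in rad, forces in N, time in s.
With the tool pointing down it reaches from about 0.375 to 0.825 m from the base axis. Payload 5.5 kg.
Tool frame: the origin (TCP) lies midway between the tips of the shut fingers; the grasp point (between the pads) lies 19 mm behind it (manip.grip_depth is the distance from the TCP to the grasp point, in m); z points along the fingers, y is the line along which they close (so a half turn about z gives the same grasp; the last joint's range is limited). The gripper opens to 85 mm and grips with 20 to 120 N. Pads are 22 mm wide; open, the fingers measure 114 mm over their backs; the gripper's body (76 mm by 85 mm) begins 54 mm behind the grasp point. The pads swing forward as they close: fully open they stand 13 mm farther back than shut.
Start: joints at [-1.245, 0.314, -0.047, 1.21, 0, 1.571], TCP at [0.192, -0.568, 0.231] pointing down, gripper open.
Joint ranges: [-2.67, 2.67], [-0.69, 1.73], [-1.03, 1.25], [-2.08, 2.16], [-1.42, 1.45], [-3.14, 3.14]. Speed limits (rad/s): [2.39, 2.39, 3.01, 3.14, 3.14, 3.14].

## Interface

Orientations are given as [roll, pitch, yaw] about the fixed x, y, z axes, in that order (R = Rz(yaw) Ry(pitch) Rx(roll)).
In Python, from rig import manip, capture, calibration, models gives the robot as it stands. The module is installed in compiled form; this text tells all that it offers.
- The arm moves only by the tool apply_moves, never from a script. Its argument "motion" is a list of rows, each a list of 6 numbers: the shift along the tool's x, y, z in cm, then the turn, a rotation vector about the tool's x, y, z in rad. In form: [[dx, dy, dz, ax, ay, az], ...]. A call has 1 to 8 rows; each row is the pose to reach, as a shift and turn from the pose commanded when the call began, along the tool's axes at that moment; what a row does not reach only later rows make up. A row lasts 1/8 s, in which the tool goes at most 62.5 mm and 10.7 degrees, less where a joint would pass 70% of its speed; a pose out of reach is approached as far as the arm can. A call with a gripper value outside its range is refused whole. "fingers" is the closure in counts, from 0 (fully open) to 255 (shut), set as the call begins (left out, the last holds). The fingers move at their own pace and stop on an object; "squeeze" is the grip in N (left out, the last holds). Time passes only in rows, so rows that repeat a pose let the fingers close. It gives the time, the measured TCP pose, the force, the opening and the grip force at its end, in the units of the state.
- manip.sense(): the state, without advancing time (a new reading comes with each control period).
- capture(name): name is "scene" or "top"; returns (picture, depth): 420x560x3 uint8, red, green, blue; 420x560 float32, m along the optical axis (not along the pixel's ray), 0 where there is no reading.
- calibration(name): a dict with "intrinsics" (3x3 intrinsics, pixels), "k1" (the pictures are not rectified: a ray, as slopes to the right and down, at radius r is drawn at 1 + k1 r^2 times it, then the intrinsics apply), "R" (3x3) and "t" (3): a world point X has camera coordinates R X + t. Camera axes: x right, y down, z forward; pixel columns grow to the right and rows downward; lengths in m; the calibration is good to about 2 mm. A picture is of the moment at which its call begins. calibration takes no time and is no camera call.
- manip.hand_in(): hands the job in; it is judged then, once.
Trained networks look in the newest picture that a camera, given by its name, has taken for a name from the list of things; names that differ only in an ending like _2 or _b are one class to them, and where a whole thing is asked for, a point or a joint stands for the part that bears it (a point fixed in the world has none). Each returns a list of dicts, best first, with "p" (0 to 1); they miss things now and then, are a little off and sometimes report something else, mostly with a low value. They report only what shows in the picture. A call takes as long as a camera call. They do not tell look-alikes from the thing itself.
- models.search_frame(thing, camera): "point" ([x, y, z] in m, in world coordinates, good to about 4 mm: the middle of the surface that is visible of it).
The state is a dict: "time_s": time; "joints": joint angles; "joint_velocities": joint speeds; "joint_torque": joint torques, N m; "eef_pos": TCP position; "orientation": TCP orientation; "contact_force": force on the tool from outside, world axes, zero at the start; "wrist_torque": the same for the moment, N m; "grip_width": finger opening in m; "gripper_force": force on a finger pad.
Only numpy, scipy, OpenCV 4.12 (cv2) and the standard library are available. Lean on these libraries where they do the work, as an engineer would, in place of code of your own. Each camera call takes 0.05 s, during which the arm holds its last target. There are 200 camera calls.

## Task

Pick up the brass reading glass by its balance point (the middle of the brass collar) and hold it level with the lens centred about 7 cm above the red seal impression on the white card, steady for two seconds, so the carver can study the proof. Then carry it, still level, to the seal vise and finish holding it there, level and steady, with the lens centred about 7 cm above the face of the clamped stone: do not put it down or let go, the carver will work under it with both hands. The glass must touch neither the card nor the vise, and the paste pot, spare stone and graver stay where they are.

Things in the scene. Friction and masses are not known exactly. Their poses are not given: they have to be found in the camera images.
- magnifier: Reading glass lying loose on black felt, 250 mm long, 270 to 440 g, gripped across its collar: clear lens in a brass rim (80 mm across, 16 mm deep), brass collar and rosewood handle in line (16 mm diameter), brass end cap. Origin: underside, below the balance point; z up as it lies; x along the handle to the lens: lens centre x = 62, rim 22 to 102, collar -18 to 22, cap end -150 mm; axis 8 mm up.
- lens (a point): Centre of the lens of the reading glass, mid-thickness: 62 mm towards the lens from the balance point, 8 mm above the underside. Axes as the reading glass.
- balance (a point): Balance point of the reading glass, on the handle axis at about the middle of the brass collar (the collar reaches 22 mm from it towards the lens and 18 mm towards the handle), 8 mm above the underside. Axes as the reading glass.
- vise: Seal carver's vise, fixed to the desk: pale hardwood frame 150 (x) by 80 (y) mm, 38 mm high; dark jaws, 40 mm high, clamp a 24 mm square soapstone seal upright in the middle, its face 60 mm above the desk. A knurled steel screw head sticks out at -x to x = -94 mm. Origin: centre of the underside, z up.
- seal_face (a point): Centre of the top (carved) face of the stone clamped in the vise, 60 mm above the desk; z up.
- card: White proof card fixed on the desk, 100 mm (x) by 72 mm (y), 3 mm thick, with one 24 mm square red seal impression. Origin: centre of the underside, z up; the impression's centre is at x = 18 mm, y = 0.
- mark (a point): Centre of the red seal impression on top of the card, 3 mm above the desk; z up.
- paste_pot: Bystander: round lidded white porcelain seal-paste pot, 65 mm diameter, 35 mm high, loose, on the far side of the work. Origin: centre of the underside.
- spare_stone: Bystander: uncarved soapstone block standing on end, loose, 24 mm square and 60 mm high, on the far side of the work (not in the vise). Origin: centre of the underside.
- graver: Bystander: seal-carving knife lying loose on the far side of the work, a steel bar 160 mm long (x), 10 mm wide, 6 mm thick with a bound grip. Origin: centre of the underside.
Not all that is in view belongs to the job. There is more than one size of the vise; the job needs the larger.

How it is judged:
By the outcome, as a careful person would: the job done as asked, in the order asked, and still so for the second after the job is handed in, while the arm keeps its last pose, push and grip.
It also fails if it takes over 58 s, if anything falls off the work surface, if the arm or the gripper's body presses on something with over 40 N, if the wrist force passes 120 N, or if a joint passes its speed limit or range.

## Working session

There is one attempt and no reset: what is moved stays moved. The work goes in short steps, Python scripts to look and compute and a tool call to move; the robot and the scene stay as the last step left them, time stands still between calls to the robot, and variables do not carry over. Pictures are saved under pics/ and viewed, at most 10 in all, crops included, and the job is handed in when it is done.

Besides the shell and the picture viewer there is one more tool, called as name(argument=value, ...), one argument or row to a line, values as JSON. apply_moves: Moves the arm, as the interface text tells. Its arguments: {"type":"object","properties":{"motion":{"type":"array"},"fingers":{"type":"number"},"squeeze":{"type":"number"}},"required":["motion"]}

```bash
mkdir -p pics; ls; cat > h.py <<'E'
import numpy as np, cv2
from rig import manip, capture, calibration, models
from scipy.spatial.transform import Rotation as Ro
def cloud(name, d):
    c=calibration(name); K=np.array(c["intrinsics"],float); k1=c["k1"]
    h,w=d.shape; u,v=np.meshgrid(np.arange(w),np.arange(h))
    p=np.stack([u,v],-1).reshape(-1,1,2).astype(np.float64)
    n=cv2.undistortPoints(p,K,np.array([k1,0,0,0.])).reshape(h,w,2)
    X=np.dstack([n[...,0]*d,n[...,1]*d,d])-np.array(c["t"])
    X=X@np.array(c["R"]); X[d==0]=np.nan
    return X
def proj(name,P):
    c=calibration(name); R=np.array(c["R"]); 
    return cv2.projectPoints(np.atleast_2d(P).astype(float),cv2.Rodrigues(R)[0],np.array(c["t"],float),np.array(c["intrinsics"],float),np.array([c["k1"],0,0,0.]))[0].reshape(-1,2)
E
python3 - <<'E'
from h import *
print(manip.sense())
ims=[]
for n in("scene","top"):
    im,d=capture(n); cv2.imwrite(f"pics/{n}0.png",im[...,::-1]); np.savez(f"{n}0.npz",im=im,d=d)
    c=calibration(n); print(n, -np.array(c["R"]).T@np.array(c["t"]), np.array(c["R"])[2])
    for t in["magnifier","lens","vise","seal_face","card","mark","paste_pot","spare_stone","graver"]:
        print(t,[(np.round(r["point"],3).tolist(),round(r["p"],2)) for r in models.search_frame(t,n)])
E
```

```text
pics
{'time_s': 0.0, 'joints': array([-1.24501170e+00,  3.14220883e-01, -4.80634640e-02,  1.21019339e+00,
        1.88662032e-05,  1.57081955e+00]), 'joint_velocities': array([ 6.67799352e-04,  7.79447258e-04, -6.53953073e-04,  2.41649796e-05,
       -1.55595300e-03, -3.32077348e-04]), 'joint_torque': array([-2.53466951e-04, -5.39591181e+01,  3.39750516e+01,  1.92668242e-02,
       -3.56024100e-05,  1.11061922e-05]), 'eef_pos': array([ 0.19185558, -0.56790015,  0.23044449]), 'orientation': array([-3.13991124e+00, -1.88271289e-05,  3.25761372e-01]), 'contact_force': array([0.45434186, 0.53840795, 0.11951455]), 'wrist_torque': array([-0.00907777,  0.01329101, -0.00050193]), 'gripper_force': 0.0, 'grip_width': 0.08590721186653115}
scene [1.25146664 0.53891812 0.97217711] [-0.53817733 -0.44455987 -0.71605285]
magnifier [([0.562, 0.029, 0.014], 0.96)]
lens [([0.553, 0.024, 0.007], 0.87), ([0.558, -0.312, 0.002], 0.62), ([0.748, -0.007, 0.006], 0.2)]
vise [([0.491, 0.337, 0.037], 0.89), ([0.428, 0.169, 0.029], 0.88)]
seal_face [([0.432, 0.178, 0.026], 0.84)]
card [([0.558, -0.312, 0.004], 0.98)]
mark [([0.558, -0.307, 0.0], 0.68)]
paste_pot [([0.722, -0.169, 0.032], 0.87), ([0.56, -0.311, 0.002], 0.4)]
spare_stone [([0.752, 0.184, 0.048], 0.66)]
graver []
top [ 0.44930687 -0.01798404  1.1471141 ] [ 0.14022475  0.00923909 -0.99007659]
magnifier [([0.551, 0.019, 0.01], 0.93)]
lens [([0.549, 0.02, 0.009], 0.88), ([0.557, -0.312, 0.001], 0.56)]
vise [([0.416, 0.167, 0.027], 0.71), ([0.472, 0.328, 0.038], 0.64)]
seal_face [([0.477, 0.325, 0.04], 0.83), ([0.42, 0.168, 0.028], 0.68)]
card [([0.557, -0.31, -0.0], 0.56)]
mark [([0.553, -0.314, 0.004], 0.64)]
paste_pot [([0.714, -0.18, 0.034], 0.95)]
spare_stone []
graver [([0.746, -0.006, 0.004], 0.79)]
```

View pics/top0.png

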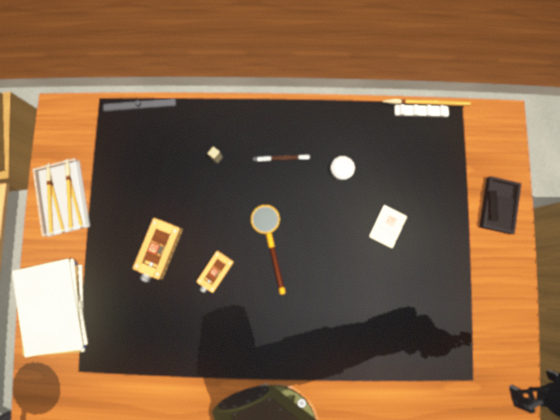

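View pics/scene0.png

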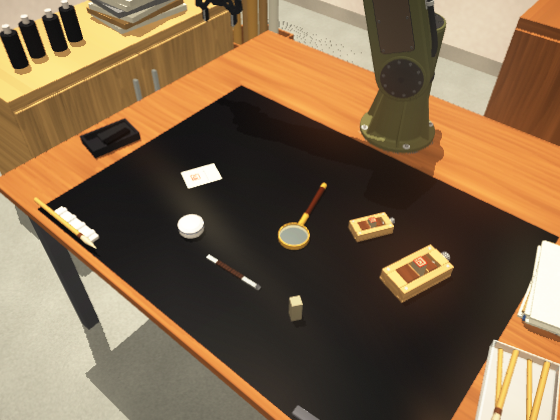

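The top view shows the reading glass with its lens at (265,219) and cap at (282,291), and the card at (388,227). The vise candidates are the one at top (157,249) / scene (418,272) and the one at top (215,271) / scene (371,226). The first is clearly larger, so it fits the description. I'll measure it and confirm it in a crop.

```bash
cat > m.py <<'E'
from h import *
import sys
for n in("top","scene"):
    f=np.load(f"{n}0.npz"); im=f["im"]; d=f["d"]; X=cloud(n,d)
    hsv=cv2.cvtColor(im,cv2.COLOR_RGB2HSV); H,S,V=[hsv[...,i].astype(int) for i in range(3)]
    def near(c,r): return np.hypot(X[...,0]-c[0],X[...,1]-c[1])<r
    felt=near((.6,.0),.1)&(V<30); print(n,"felt z",np.nanmedian(X[felt][:,2]))
    # vises: blobs
    for nm,c,r in(("big",(.475,.327),.12),("small",(.42,.168),.07)):
        m=near(c,r)&(X[...,2]>.012)
        rect=cv2.minAreaRect((X[m][:,:2]*1000).astype(np.float32)); print(nm,m.sum(),np.round(rect[0],1),np.round(rect[1],1),round(rect[2],1),"z pct",np.round(np.percentile(X[m][:,2],[10,50,90,98,100]),4))
        t=m&(X[...,2]>np.percentile(X[m][:,2],100)-.009); print("  top",t.sum(),X[t].mean(0).round(4))
    m=near((.557,-.311),.08)&(V>120); 
    rect=cv2.minAreaRect((X[m][:,:2]*1000).astype(np.float32)); print("card",m.sum(),np.round(rect[0],1),np.round(rect[1],1),round(rect[2],1),np.nanmedian(X[m][:,2]).round(4))
    m=near((.557,-.311),.07)&(V>100)&(S>70)&((H<12)|(H>168)); print("red",m.sum(),X[m].mean(0).round(4), np.argwhere(m).mean(0))
    # magnifier
    m=near((.51,.01),.18)&(np.abs(X[...,1]-.01)<.07)&(V>45)&(X[...,0]<.66)
    nl,lab,st,ce=cv2.connectedComponentsWithStats(m.astype(np.uint8),connectivity=8)
    k=1+np.argmax(st[1:,4]); m=lab==k
    p=X[m]; rect=cv2.minAreaRect((p[:,:2]*1000).astype(np.float32)); print("mag",m.sum(),np.round(rect[0],1),np.round(rect[1],1),round(rect[2],1))
    ring=m&(S>120)&(H>12)&(H<35)
    q=p-p.mean(0); 
    b=cv2.boxPoints(rect)/1000; print(b.round(4).tolist())
    lens=m&(X[...,0]>.555); e=cv2.fitEllipse(np.argwhere(lens)[:,::-1].astype(np.float32)[cv2.convexHull(np.argwhere(lens)[:,::-1].astype(np.int32),returnPoints=False)[:,0]]); print("lens ellipse px",e)
    han=m&(X[...,0]<.52); l=cv2.fitLine((X[han][:,:2]).astype(np.float32),cv2.DIST_L2,0,.01,.01).ravel(); print("handle line",l.round(4),"yaw",np.arctan2(l[1],l[0])%np.pi, "z",np.percentile(X[han][:,2],[10,50,90]).round(4))
f=np.load("top0.npz")["im"]; s=np.load("scene0.npz")["im"]
a=cv2.resize(f[205:305,120:250],None,fx=3,fy=3,interpolation=3); b=cv2.resize(s[200:310,340:470],None,fx=3,fy=3,interpolation=3)[:300]
c=cv2.resize(f[200:300,235:300],None,fx=3,fy=3,interpolation=3); dd=cv2.resize(f[195:260,360:415],None,fx=3,fy=3,interpolation=3)
o=np.zeros((600,780,3),np.uint8)
o[:300,:390]=a;o[:300,390:]=b;o[300:,:195]=c;o[300:495,200:365]=dd
cv2.imwrite("pics/crop.png",o[...,::-1])
E
python3 m.py
```

```text
top felt z nan
big 1723 [470.6 334.6] [ 82.5 171.2] 70.3 z pct [0.0294 0.0364 0.0404 0.0593 0.0641]
  top 82 [0.4794 0.3305 0.0589]
small 747 [414.6 172.4] [ 54.3 115. ] 57.5 z pct [0.0211 0.025  0.0286 0.0397 0.0433]
  top 38 [0.4203 0.1689 0.0391]
card 1047 [ 554.3 -314.1] [ 80.2 108.4] 64.2 0.0012
red 0 [nan nan nan] [nan nan]
mag 5743 [495.  10.] [329.8 139.9] 0.0
[[0.33009999990463257, 0.07989999651908875], [0.33009999990463257, -0.05999999865889549], [0.6599000096321106, -0.05999999865889549], [0.6599000096321106, 0.07989999651908875]]
lens ellipse px ((277.8141784667969, 205.45387268066406), (37.09478759765625, 164.8244171142578), 91.74251556396484)
handle line [ 0.9999 -0.0138  0.4265  0.01  ] yaw 3.1278145 z [-0.0033 -0.0004  0.0047]
scene felt z nan
big 2237 [475.3 335.7] [ 83.5 173.2] 70.2 z pct [0.0238 0.037  0.0412 0.0595 0.0645]
  top 106 [0.4841 0.3321 0.0594]
small 780 [418.6 173.2] [ 57.2 115.8] 57.5 z pct [0.0178 0.0253 0.0297 0.0406 0.0431]
  top 44 [0.4243 0.1704 0.0396]
card 646 [ 555.9 -317.9] [ 91.3 103. ] 63.3 0.0027
red 1 [ 0.5847 -0.3225  0.0021] [179. 192.]
mag 1063 [486.2  -5.8] [275.8  86.5] 23.6
[[0.3425000011920929, -0.021400000900030136], [0.37720000743865967, -0.1005999967455864], [0.6298999786376953, 0.009800000116229057], [0.5952000021934509, 0.08910000324249268]]
lens ellipse px ((292.5018005371094, 236.7172088623047), (26.258216857910156, 33.09758758544922), 102.0455093383789)
handle line [9.642e-01 2.651e-01 4.438e-01 9.000e-04] yaw 0.2683266 z [0.0002 0.0121 0.016 ]
  return np.nanmean(a, axis, out=out, keepdims=keepdims)
m.py:15: RuntimeWarning: Mean of empty slice.
  m=near((.557,-.311),.07)&(V>100)&(S>70)&((H<12)|(H>168)); print("red",m.sum(),X[m].mean(0).round(4), np.argwhere(m).mean(0))
  ret = um.true_divide(
```

View pics/crop.png

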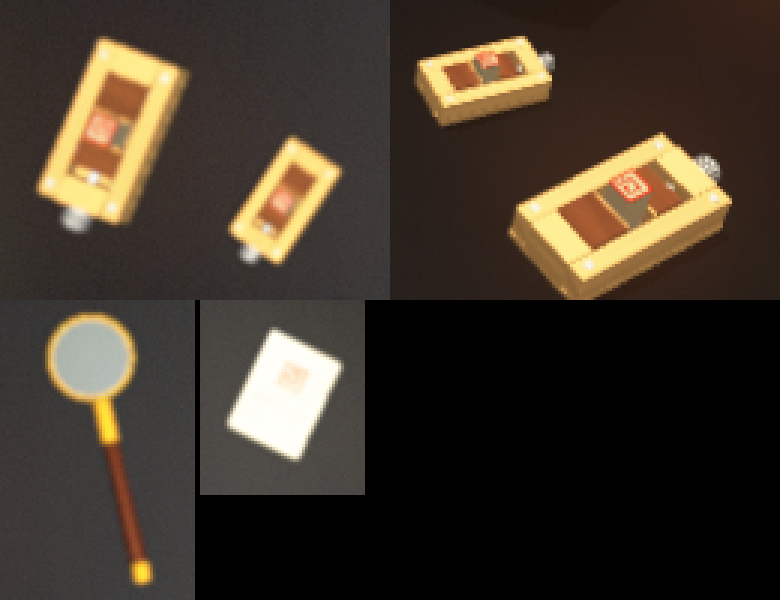

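The crop shows both vises. The larger one, at top (157,249), has an 80 mm frame and its face at z≈59.5 mm, so it is the right one. The smaller, at top (215,271), is about 54 mm wide with its face at 40 mm. Next I need finer pixels for the lens, collar, cap, red mark and stone face, triangulated from both views.

```bash
cat > m2.py <<'E'
from h import *
def ray(n,p):
    c=calibration(n);K=np.array(c["intrinsics"],float);R=np.array(c["R"]);t=np.array(c["t"])
    q=cv2.undistortPoints(np.array(p,float).reshape(1,1,2),K,np.array([c["k1"],0,0,0.])).ravel()
    v=R.T@np.array([q[0],q[1],1]); return -R.T@t, v/np.linalg.norm(v)
def onz(n,p,z): o,v=ray(n,p); return o+v*(z-o[2])/v[2]
def tri(pt,ps):
    A=np.zeros((3,3));b=np.zeros(3)
    for n,p in(("top",pt),("scene",ps)):
        o,v=ray(n,p);M=np.eye(3)-np.outer(v,v);A+=M;b+=M@o
    return np.linalg.solve(A,b)
def feats(n,f):
    im=f["im"];X=cloud(n,f["d"]);hsv=cv2.cvtColor(im,cv2.COLOR_RGB2HSV);H,S,V=[hsv[...,i].astype(int) for i in range(3)]
    near=lambda c,r:np.hypot(X[...,0]-c[0],X[...,1]-c[1])<r
    cen=lambda m:np.argwhere(m).mean(0)[::-1]
    out={}
    a=im.astype(int)
    m=near((.482,.331),.03)&(X[...,2]>.053)&(X[...,2]<.066); out["face"]=(cen(m),.06,m.sum())
    card=near((.556,-.314),.075)&(V>120)
    card=cv2.morphologyEx(card.astype(np.uint8),cv2.MORPH_CLOSE,np.ones((7,7)))
    out["card"]=(cen(card>0),.003,card.sum())
    er=cv2.erode(card,np.ones((5,5)))>0
    m=er&(a[...,0]-a[...,2]>40); out["mark"]=(cen(m),.003,m.sum())
    br=(S>130)&(H>12)&(H<35)&(V>90)
    roi=(X[...,0]<.66)&(X[...,0]>.35)&(np.abs(X[...,1])<.07)|np.isnan(X[...,0])
    b=br&roi&near((.56,.02),.06)
    nl,lab,st,_=cv2.connectedComponentsWithStats(b.astype(np.uint8),connectivity=8)
    b=lab==(1+np.argmax(st[1:,4])); out["_b"]=b
    cap=br&near((.385,-.02),.06)
    out["cap"]=(cen(cap),.008,cap.sum())
    return out,X,H,S,V,im
if __name__=="__main__":
    F={}
    for n in("top","scene"):
        o,X,H,S,V,im=feats(n,np.load(n+"0.npz")); F[n]=o
        pts=np.argwhere(o["_b"])[:,::-1]
        # rim: fit circle in world z=.008 plane to outer hull pts of the rim side
        W=np.array([onz(n,p,.008)[:2] for p in pts])
        cp=onz(n,o["cap"][0],.008)[:2]
        from scipy.optimize import least_squares
        far=np.linalg.norm(W-cp,axis=1)>.177   # rim side
        c=least_squares(lambda c:np.hypot(*(W[far]-c[:2]).T)-c[2],[.56,.02,.038],loss="soft_l1",f_scale=.002).x
        d=(c[:2]-cp)/np.linalg.norm(c[:2]-cp)
        print(n,"lens",c.round(4),"cap",cp.round(4),"len",np.linalg.norm(c[:2]-cp).round(4),"yaw",np.arctan2(d[1],d[0]).round(4))
        s=(W-c[:2])@d; print(" brass along: ",np.percentile(s,[0,5,100]).round(4),"lateral of collar",np.mean(((W-c[:2])@np.array([-d[1],d[0]]))[s<-.045]).round(4))
        m=o["_b"]; print(" depth z brass",np.nanpercentile(X[m][:,2],[10,50,90]).round(4)); 
        F[n]["lens"]=(proj(n,[c[0],c[1],.008])[0],.008,0)
        for k in("face","card","mark","cap","lens"): print(" ",k,F[n][k][0].round(1),F[n][k][2],onz(n,*F[n][k][:2]).round(4))
    for k in("face","card","mark","cap","lens"): print(k,tri(F["top"][k][0],F["scene"][k][0]).round(4))
E
python3 m2.py
```

```text
top lens [0.5683 0.0346 0.0403] cap [ 0.3716 -0.0162] len 0.2032 yaw 0.2525
 brass along:  [-0.0722 -0.0664  0.0426] lateral of collar -0.0004
 depth z brass [-0.0031  0.0093  0.0151]
  face [153.4 247.6] 87 [0.4794 0.3301 0.06  ]
  card [387.7 226.1] 1051 [ 0.5536 -0.3126  0.003 ]
  mark [391.  219.6] 35 [ 0.5723 -0.3224  0.003 ]
  cap [281.7 290.1] 59 [ 0.3716 -0.0162  0.008 ]
  lens [264.9 218.7] 0 [0.5683 0.0346 0.008 ]
scene lens [0.5693 0.0317 0.0396] cap [ 0.3696 -0.0192] len 0.2061 yaw 0.2494
 brass along:  [-0.0772 -0.0672  0.047 ] lateral of collar 0.0007
 depth z brass [0.001  0.0123 0.0167]
  face [419.7 262.6] 116 [0.4856 0.3326 0.06  ]
  card [200.6 175.4] 649 [ 0.5588 -0.3142  0.003 ]
  mark [194.7 176.8] 39 [ 0.574  -0.3224  0.003 ]
  cap [323.4 185. ] 31 [ 0.3696 -0.0192  0.008 ]
  lens [293.1 234.9] 0 [0.5693 0.0317 0.008 ]
face [0.4799 0.3316 0.0537]
card [ 0.5553 -0.3153 -0.0007]
mark [ 0.5728 -0.3232  0.0016]
cap [ 0.3722 -0.0168  0.0113]
lens [0.5691 0.0333 0.0088]
```

apply_moves(
  motion=[
    [2,-1.8,0.2,0,0,0],
    [6,-5.5,0.5,0,0,0],
    [10,-9.2,1,0,0,0],
    [14,-12.9,1.5,0,0,0],
    [18,-16.6,2,0,0,0],
    [22,-20.3,2.5,0,0,0],
    [26,-24,3,0,0,0],
    [30,-27.8,3.5,0,0,0],
  ],
  fingers=0,
  squeeze=90,
)

```text
time_s: 2.0
eef_pos: [0.3881, -0.2076, 0.1965]
orientation: [3.141, -0.001, 0.325]
contact_force: [1.8, 0.4, 0.1]
grip_width: 0.0853
gripper_force: 0.0
```

```bash
cat > go.py <<'E'
from h import *
import sys
def goal(x,y,z,yaw):
    s=manip.sense(); R=Ro.from_euler("xyz",s["orientation"]); T=Ro.from_euler("z",yaw)*Ro.from_euler("x",np.pi)
    print("t",round(s["time_s"],2),"pos",s["eef_pos"].round(4),"rpy",s["orientation"].round(4),"j",s["joints"].round(3),"F",s["contact_force"].round(2),"M",s["wrist_torque"].round(3),"w",round(s["grip_width"],4),"gf",round(float(s["gripper_force"]),1))
    print("shift cm",(R.inv().apply(np.array([x,y,z])-s["eef_pos"])*100).round(2),"turn",(R.inv()*T).as_rotvec().round(4))
goal(*map(float,sys.argv[1:5]))
E
python3 go.py .509 .0176 .1 .251
```

```text
t 2.0 pos [ 0.3881 -0.2076  0.1965] rpy [ 3.1408e+00 -8.0000e-04  3.2550e-01] j [-0.491  0.031 -0.468  1.07   0.     2.325] F [1.79 0.43 0.11] M [-0.012 -0.021 -0.013] w 0.0853 gf 0.0
shift cm [ 18.65 -17.47   9.65] turn [ 0.0007 -0.0008  0.0745]
```

apply_moves(
  motion=[
    [4,-3.7,1.5,0,0,0.02],
    [8,-7.4,3.5,0,0,0.04],
    [12,-11.2,5.5,0,0,0.06],
    [16,-15,7.5,0,0,0.075],
    [18.6,-17.5,9.5,0,0,0.075],
    [18.6,-17.5,9.5,0,0,0.075],
  ],
)

```text
time_s: 2.75
eef_pos: [0.5073, 0.0183, 0.0998]
orientation: [-3.141, 0.002, 0.255]
contact_force: [0.2, 0.0, 0.4]
grip_width: 0.085
gripper_force: 0.0
```

```bash
python3 go.py .509 .0176 .015 .251; python3 - <<'E'
from h import *
from m2 import onz
o=[]
for n,(c,r) in {"top":((267,240),45),"scene":((300,220),50)}.items():
    im,d=capture(n); np.savez(f"{n}1.npz",im=im,d=d)
    for k in(-.018,0,.022,.062):
        p=proj(n,[.509+k*np.cos(.251),.0176+k*np.sin(.251),.008])[0]; 
        im=im.copy(); 
        q=np.round(p).astype(int); im[q[1],q[0]]=(0,255,255)
    o.append(cv2.resize(im[c[1]-r:c[1]+r,c[0]-r:c[0]+r],(390,390),interpolation=0))
cv2.imwrite("pics/near.png",np.hstack(o)[...,::-1])
E
```

```text
t 2.75 pos [0.5073 0.0183 0.0998] rpy [-3.1408e+00  2.0000e-03  2.5450e-01] j [ 0.036  0.238 -0.464  0.871  0.     2.923] F [0.19 0.04 0.37] M [-0.    -0.02   0.008] w 0.085 gf 0.0
shift cm [0.17 0.12 8.48] turn [-0.0008  0.002   0.0035]
```

View pics/near.png

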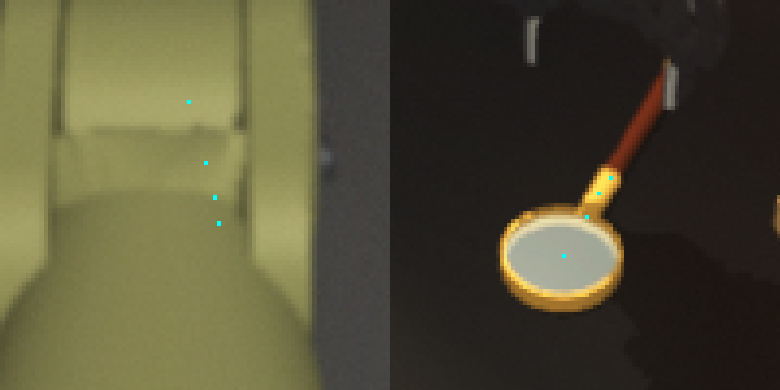

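The scene view puts my projected balance point mid-collar and the lens point at the lens centre, with the fingers on either side of the handle. Descending.

apply_moves(
  motion=[
    [0.1,0.05,2,0,0,0.004],
    [0.2,0.1,5,0,0,0.004],
    [0.2,0.1,7.5,0,0,0.004],
    [0.2,0.1,8.7,0,0,0.004],
    [0.2,0.1,9.2,0,0,0.004],
    [0.2,0.1,9.5,0,0,0.004],
    [0.2,0.1,9.5,0,0,0.004],
  ],
)

```text
time_s: 3.72
eef_pos: [0.5102, 0.0157, 0.0069]
orientation: [3.141, -0.001, 0.247]
contact_force: [-0.1, -0.0, 0.0]
grip_width: 0.0852
gripper_force: 0.0
```

```bash
python3 go.py .509 .0176 .003 .251
```

```text
t 3.73 pos [0.5102 0.0157 0.0069] rpy [ 3.1413e+00 -9.0000e-04  2.4670e-01] j [ 0.031  0.353 -0.56   0.657 -0.     2.926] F [-0.09 -0.04  0.01] M [-0.003 -0.009 -0.052] w 0.0852 gf 0.0
shift cm [-0.07 -0.21  0.39] turn [ 0.0002 -0.0009 -0.0043]
```

apply_moves(
  motion=[
    [-0.1,-0.2,0.1,0,0,-0.004],
    [-0.1,-0.2,0.2,0,0,-0.004],
    [-0.1,-0.2,0.4,0,0,-0.004],
    [-0.1,-0.2,0.4,0,0,-0.004],
  ],
)

```text
time_s: 4.22
eef_pos: [0.5081, 0.0175, 0.0021]
orientation: [-3.142, 0.0, 0.251]
contact_force: [0.6, 0.6, -0.5]
grip_width: 0.0856
gripper_force: 0.0
```

```bash
python3 go.py .509 .0176 .003 .251
```

```text
t 4.22 pos [0.5081 0.0175 0.0021] rpy [-3.1415e+00  3.0000e-04  2.5080e-01] j [ 0.035  0.357 -0.567  0.647 -0.     2.925] F [ 0.64  0.63 -0.5 ] M [-0.022 -0.007  0.032] w 0.0856 gf 0.0
shift cm [ 0.09  0.02 -0.09] turn [-0.0001  0.0003 -0.0002]
```

Good. Closing.

apply_moves(
  motion=[
    [0.1,0,-0.1,0,0,0],
    [0.1,0,-0.1,0,0,0],
    [0.1,0,-0.1,0,0,0],
    [0.1,0,-0.1,0,0,0],
    [0.1,0,-0.1,0,0,0],
    [0.1,0,-0.1,0,0,0],
    [0.1,0,-0.1,0,0,0],
    [0.1,0,-0.1,0,0,0],
  ],
  fingers=255,
  squeeze=90,
)

```text
time_s: 5.22
eef_pos: [0.5092, 0.018, 0.0037]
orientation: [-3.141, -0.0, 0.251]
contact_force: [-0.8, 1.0, 5.5]
grip_width: 0.0124
gripper_force: 88.1
```

```bash
python3 go.py .509 .0176 .003 .251
```

```text
t 5.22 pos [0.5092 0.018  0.0037] rpy [-3.141e+00 -2.000e-04  2.510e-01] j [ 3.500e-02  3.570e-01 -5.640e-01  6.510e-01  1.000e-03  2.926e+00] F [-0.85  1.04  5.46] M [0.264 0.407 0.051] w 0.0124 gf 88.1
shift cm [-0.03  0.04  0.07] turn [-0.0006 -0.0002  0.    ]
```

apply_moves(
  motion=[
    [0,0,0,0,0,0],
    [0,0,0,0,0,0],
    [0,0,0,0,0,0],
    [0,0,0,0,0,0],
  ],
  squeeze=45,
)

```text
time_s: 5.72
eef_pos: [0.5092, 0.018, 0.0037]
orientation: [-3.141, -0.0, 0.251]
contact_force: [-1.6, 0.5, 5.2]
grip_width: 0.0125
gripper_force: 88.1
```

```bash
python3 go.py .509 .0176 .003 .251;  python3 - <<'E'
from h import *
im,d=capture("scene"); o=[cv2.resize(im[175:265,255:345],(780,600)[1:]*2,interpolation=0)]
cv2.imwrite("pics/grip.png",o[0][...,::-1])
E
```

```text
t 5.72 pos [0.5092 0.018  0.0037] rpy [-3.141e+00 -3.000e-04  2.510e-01] j [ 3.500e-02  3.560e-01 -5.640e-01  6.510e-01  1.000e-03  2.926e+00] F [-1.63  0.53  5.16] M [0.305 0.351 0.076] w 0.0125 gf 88.1
shift cm [-0.03  0.04  0.07] turn [-0.0006 -0.0003 -0.    ]
```

View pics/grip.png

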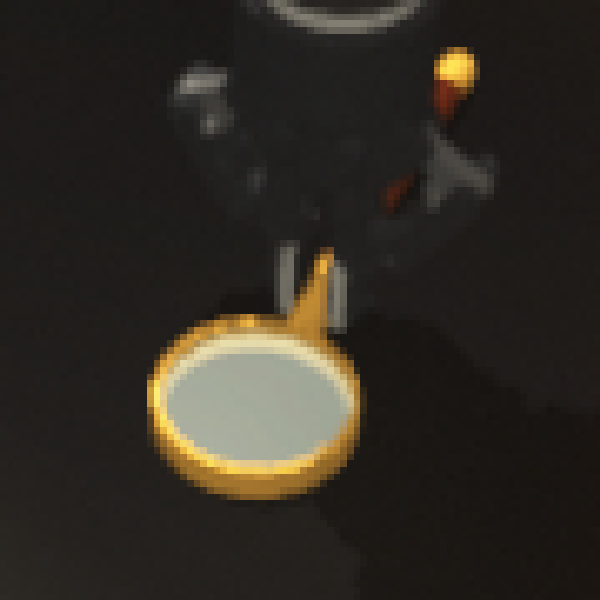

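apply_moves(
  motion=[
    [0,0,0,0,0,0],
    [0,0,0,0,0,0],
    [0,0,0,0,0,0],
    [0,0,0.05,0,0,0],
    [0,0,0.1,0,0,0],
  ],
  fingers=130,
  squeeze=50,
)

```text
time_s: 6.4
eef_pos: [0.5092, 0.0177, 0.0022]
orientation: [3.142, 0.0, 0.251]
contact_force: [-0.2, 0.2, -0.2]
grip_width: 0.0418
gripper_force: 0.0
```

```bash
python3 go.py .509 .0176 .002 .251
```

```text
t 6.4 pos [0.5092 0.0177 0.0022] rpy [3.1416e+00 1.0000e-04 2.5080e-01] j [ 0.035  0.359 -0.565  0.647 -0.     2.926] F [-0.17  0.16 -0.22] M [-0.012 -0.04  -0.011] w 0.0418 gf 0.0
shift cm [-0.02  0.01  0.02] turn [ 0.      0.0001 -0.0002]
```

apply_moves(
  motion=[
    [0,0,0,0,0,0],
    [0,0,0,0,0,0],
    [0,0,0,0,0,0],
    [0,0,0,0,0,0],
    [0,0,0,0,0,0],
    [0,0,0,0,0,0],
  ],
  fingers=255,
  squeeze=50,
)

```text
time_s: 7.15
eef_pos: [0.5092, 0.0179, 0.0024]
orientation: [-3.141, -0.0, 0.251]
contact_force: [-2.4, 0.1, 5.3]
grip_width: 0.0138
gripper_force: 48.9
```

```bash
python3 go.py .509 .0176 .002 .251
```

```text
t 7.15 pos [0.5092 0.0179 0.0024] rpy [-3.1414e+00 -1.0000e-04  2.5090e-01] j [ 0.035  0.358 -0.565  0.648  0.     2.926] F [-2.44  0.08  5.3 ] M [0.208 0.452 0.033] w 0.0138 gf 48.9
shift cm [-0.02  0.02  0.04] turn [-0.0002 -0.0001 -0.0001]
```

The opening grew at lower squeeze (12.4 to 13.8 mm), so the shortfall from 16 mm is finger compliance rather than a bad grip. Lifting gently.

apply_moves(
  motion=[
    [0,0,-0.2,0,0,0],
    [0,0,-0.6,0,0,0],
    [0,0,-1.2,0,0,0],
    [0,0,-2,0,0,0],
    [0,0,-3,0,0,0],
    [0,0,-4,0,0,0],
    [0,0,-4.5,0,0,0],
    [0,0,-4.5,0,0,0],
  ],
)

```text
time_s: 8.15
eef_pos: [0.5096, 0.0178, 0.0479]
orientation: [3.141, -0.001, 0.251]
contact_force: [-0.5, 0.2, -4.9]
grip_width: 0.0136
gripper_force: 48.9
```

```bash
cat > tilt.py <<'E'
from h import *
import sys
# glass in hand: seen brass/cap points in scene+top (depth), in tool axes: x along handle
s=manip.sense(); R=Ro.from_euler("xyz",s["orientation"]); 
yaw=s["orientation"][2]; e=np.array([np.cos(yaw),np.sin(yaw),0]); l=np.array([-e[1],e[0],0])
for n in("scene","top"):
    im,d=capture(n); X=cloud(n,d); hsv=cv2.cvtColor(im,cv2.COLOR_RGB2HSV); H,S,V=[hsv[...,i].astype(int) for i in range(3)]
    q=X-s["eef_pos"]; a=q@e; b=q@l; z=q[...,2]
    br=(S>120)&(H>10)&(H<35)&(V>80)&(np.abs(z)<.04)
    cap=br&(a<-.13)&(a>-.17)&(np.abs(b)<.03); rim=br&(a>.018)&(a<.11)&(np.abs(b)<.05); col=br&(np.abs(a)<.022)&(np.abs(b)<.012)
    glass=(a>.03)&(a<.094)&(np.abs(b)<.032)&(np.abs(z)<.04)
    print(n)
    for k,m in(("cap",cap),("col",col),("rim",rim),("glass",glass)):
        if m.sum()>3: print(" ",k,m.sum(),"a",a[m].mean().round(4),np.percentile(a[m],[2,98]).round(4),"b",b[m].mean().round(4),np.percentile(b[m],[2,98]).round(4),"z",np.percentile(z[m],[10,50,90]).round(4))
    if glass.sum()>20:
        # slope of rim vs a
        A=np.c_[a[rim],b[rim],np.ones(rim.sum())]; print("  rim plane slope",np.linalg.lstsq(A,z[rim],rcond=None)[0].round(4))
    if len(sys.argv)>1:
        c=np.round(proj(n,s["eef_pos"])[0]).astype(int); c=np.clip(c,60,[500,360]); im=im.copy()
        cv2.imwrite(f"pics/{sys.argv[1]}_{n}.png",cv2.resize(im[c[1]-60:c[1]+60,c[0]-60:c[0]+60],(600,600),interpolation=0)[...,::-1])
E
python3 go.py .509 .0176 .047 .251; python3 tilt.py lift
```

```text
t 8.15 pos [0.5096 0.0178 0.0479] rpy [ 3.1414e+00 -1.1000e-03  2.5080e-01] j [ 0.035  0.298 -0.522  0.75   0.     2.926] F [-0.51  0.21 -4.89] M [-0.037  0.014  0.048] w 0.0136 gf 48.9
shift cm [-0.07 -0.    0.09] turn [ 0.0002 -0.0011 -0.0002]
scene
  cap 22 a -0.1379 [-0.1464 -0.1303] b 0.001 [-0.007   0.0076] z [0.0094 0.0112 0.0127]
  col 48 a 0.007 [-0.0158  0.0206] b -0.0016 [-0.0081  0.0066] z [0.0081 0.0115 0.014 ]
  rim 248 a 0.0755 [0.0221 0.1051] b 0.0054 [-0.0373  0.0385] z [0.0019 0.0103 0.0144]
  glass 496 a 0.0628 [0.0319 0.0927] b 0.0001 [-0.0307  0.0303] z [0.0053 0.0081 0.0111]
  rim plane slope [-0.0653 -0.0113  0.0141]
top
```

View pics/lift_scene.png

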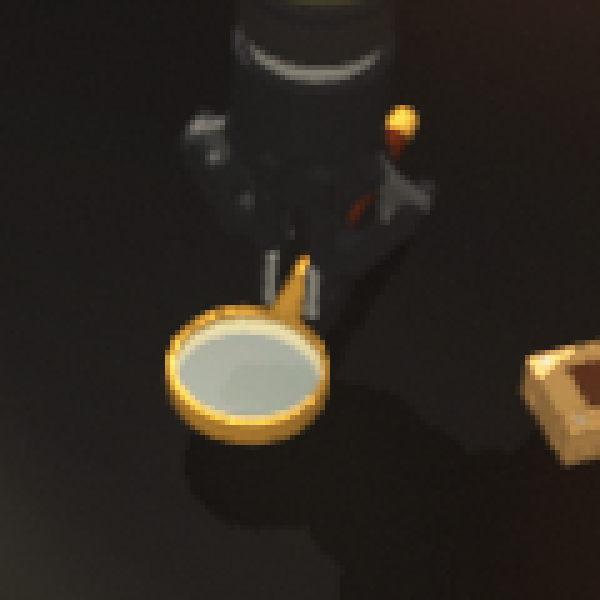

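Grip holds: the glass hangs level, with cap and collar at equal height and the lens 63 mm ahead of the TCP. Carrying it to the card.

apply_moves(
  motion=[
    [-0.1,0.5,-1,0,0,0.01],
    [-0.5,2,-2.5,0,0,0.03],
    [-1.1,4.5,-4,0,0,0.07],
    [-1.8,7.3,-5,0,0,0.115],
    [-2.5,10.1,-5,0,0,0.16],
    [-3.2,12.9,-5,0,0,0.205],
    [-3.9,15.7,-5,0,0,0.25],
    [-4.6,18.5,-5,0,0,0.295],
  ],
)

```text
time_s: 9.25
eef_pos: [0.5105, -0.1751, 0.0985]
orientation: [3.141, -0.001, -0.047]
contact_force: [-0.0, -0.1, -3.7]
grip_width: 0.0139
gripper_force: 49.0
```

```bash
python3 go.py .5124 -.3072 .075 -.25
```

```text
t 9.25 pos [ 0.5105 -0.1751  0.0985] rpy [ 3.1409e+00 -1.0000e-03 -4.7300e-02] j [-0.33   0.292 -0.395  0.883 -0.     2.859] F [-0.01 -0.11 -3.72] M [ 0.023  0.003 -0.029] w 0.0139 gf 49.0
shift cm [ 0.81 13.19  2.36] turn [ 0.0006 -0.001   0.2027]
```

apply_moves(
  motion=[
    [0.15,2.7,0.2,0,0,0.045],
    [0.3,5.4,0.6,0,0,0.09],
    [0.45,8,1,0,0,0.13],
    [0.6,10.3,1.5,0,0,0.165],
    [0.7,12,1.9,0,0,0.19],
    [0.8,12.8,2.2,0,0,0.2],
    [0.8,13.2,2.3,0,0,0.203],
    [0.8,13.2,2.3,0,0,0.203],
  ],
)

```text
time_s: 10.25
eef_pos: [0.5126, -0.3047, 0.0742]
orientation: [-3.141, 0.0, -0.247]
contact_force: [0.5, 0.5, -4.5]
grip_width: 0.0138
gripper_force: 49.1
```

```bash
python3 go.py .5124 -.3072 .067 -.25; python3 tilt.py card
```

```text
t 10.25 pos [ 0.5126 -0.3047  0.0742] rpy [-3.1412e+00  4.0000e-04 -2.4670e-01] j [-0.536  0.412 -0.281  0.878  0.     2.852] F [ 0.54  0.46 -4.46] M [-0.051 -0.006 -0.041] w 0.0138 gf 49.1
shift cm [0.04 0.25 0.72] turn [-0.0004  0.0004  0.0033]
scene
  cap 25 a -0.1387 [-0.1456 -0.1311] b 0.0047 [-0.0038  0.0096] z [0.0048 0.0089 0.0136]
  col 25 a 0.0086 [-0.0177  0.0209] b 0.0036 [-0.008   0.0108] z [0.0056 0.0105 0.0134]
  rim 219 a 0.0675 [0.0207 0.1041] b 0.0145 [-0.0372  0.0425] z [0.0025 0.0098 0.0143]
  glass 349 a 0.0629 [0.0322 0.0928] b -0.0004 [-0.0308  0.0303] z [0.0053 0.0081 0.0115]
  rim plane slope [-0.0275 -0.0473  0.0116]
top
  cap 52 a -0.1411 [-0.151  -0.1309] b 0.0005 [-0.0073  0.0067] z [0.0063 0.0109 0.0131]
  col 21 a -0.0167 [-0.0214 -0.0116] b 0.0005 [-0.0065  0.0061] z [0.0078 0.0103 0.0119]
  rim 46 a 0.0688 [0.0334 0.0982] b 0.0154 [-0.0349  0.0391] z [0.0058 0.0105 0.0137]
  glass 438 a 0.0664 [0.0328 0.093 ] b 0.0046 [-0.0288  0.0306] z [0.0044 0.0068 0.01  ]
  rim plane slope [ 0.039  -0.0514  0.0082]
```

View pics/card_top.png

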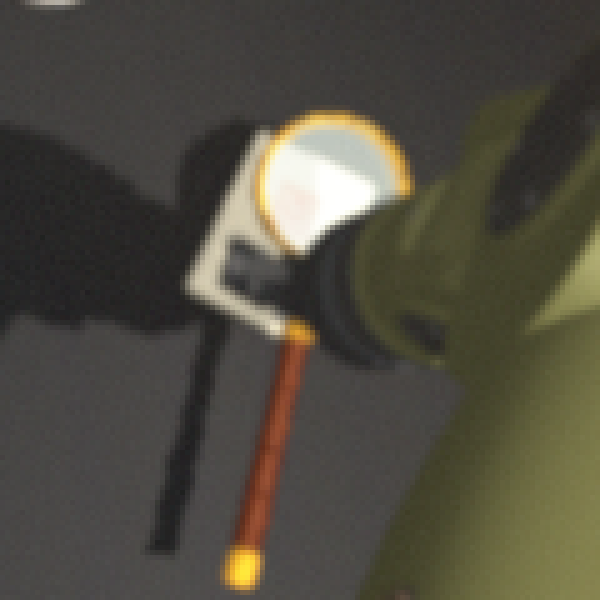

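The top crop shows the lens ring at (333,185) with the pink mark seen through it. Handle and cap are in line, and cap, collar and rim stand at equal height, so the glass is level. I'll lower 7 mm, shift 2.5 mm and hold.

apply_moves(
  motion=[
    [0,0.1,0.2,0,0,0],
    [0,0.2,0.5,0,0,0.003],
    [0,0.25,0.7,0,0,0.003],
    [0,0.25,0.7,0,0,0.003],
    [0,0.25,0.7,0,0,0.003],
    [0,0.25,0.7,0,0,0.003],
  ],
)

```text
time_s: 11.1
eef_pos: [0.5122, -0.3076, 0.0674]
orientation: [3.142, -0.0, -0.25]
contact_force: [0.2, 0.2, -4.0]
grip_width: 0.014
gripper_force: 49.1
```

```bash
python3 go.py .5124 -.3072 .067 -.25; cat > ring.py <<'E'
from h import *
from m2 import onz,tri
from scipy.optimize import least_squares
# fit the lens rim circle (r~.038) in each view at the lens height
s=manip.sense(); yaw=s["orientation"][2]; e=np.array([np.cos(yaw),np.sin(yaw),0]); L=s["eef_pos"]+.062*e+[0,0,.0056]
print("lens by arm",L.round(4)); P={}
for n in("top","scene"):
    im,d=capture(n); X=cloud(n,d); hsv=cv2.cvtColor(im,cv2.COLOR_RGB2HSV); H,S,V=[hsv[...,i].astype(int) for i in range(3)]
    m=(S>110)&(H>10)&(H<35)&(V>80)&(np.abs(X[...,2]-L[2])<.02)
    px=np.argwhere(m)[:,::-1]; W=np.array([onz(n,p,L[2])[:2] for p in px]); q=W-L[:2]; r=np.hypot(*q.T); k=(r>.031)&(r<.047)&(q@e[:2]>-.033)
    c=least_squares(lambda c:np.hypot(*(W[k]-c[:2]).T)-.0385,L[:2],loss="soft_l1",f_scale=.002).x
    P[n]=proj(n,[*c,L[2]])[0]; print(n,k.sum(),"ring centre",c.round(4),"minus arm",(c-L[:2]).round(4))
print("tri",tri(P["top"],P["scene"]).round(4))
E
python3 ring.py
```

```text
t 11.1 pos [ 0.5122 -0.3076  0.0674] rpy [ 3.1416e+00 -2.0000e-04 -2.5020e-01] j [-0.541  0.42  -0.286  0.864  0.     2.851] F [ 0.16  0.16 -4.02] M [-0.059 -0.038 -0.014] w 0.014 gf 49.1
shift cm [ 0.01 -0.04  0.04] turn [ 0.     -0.0002 -0.0002]
lens by arm [ 0.5722 -0.3229  0.073 ]
top 60 ring centre [ 0.571  -0.3231] minus arm [-0.0013 -0.0002]
scene 165 ring centre [ 0.5728 -0.3253] minus arm [ 0.0005 -0.0024]
tri [ 0.5719 -0.3244  0.0725]
```

apply_moves(
  motion=[
    [0.1,-0.1,0,0,0,0],
    [0.1,-0.1,0,0,0,0],
    [0.1,-0.1,0,0,0,0],
    [0.1,-0.1,0,0,0,0],
    [0.1,-0.1,0,0,0,0],
    [0.1,-0.1,0,0,0,0],
    [0.1,-0.1,0,0,0,0],
    [0.1,-0.1,0,0,0,0],
  ],
)

```text
time_s: 12.2
eef_pos: [0.5133, -0.3068, 0.0673]
orientation: [3.142, -0.0, -0.25]
contact_force: [-0.2, 0.1, -4.0]
grip_width: 0.014
gripper_force: 49.1
```

apply_moves(
  motion=[
    [0,0,0,0,0,0],
    [0,0,0,0,0,0],
    [0,0,0,0,0,0],
    [0,0,0,0,0,0],
    [0,0,0,0,0,0],
    [0,0,0,0,0,0],
    [0,0,0,0,0,0],
    [0,0,0,0,0,0],
  ],
)

```text
time_s: 13.2
eef_pos: [0.5133, -0.3068, 0.0673]
orientation: [3.142, 0.0, -0.25]
contact_force: [-0.5, 0.9, -3.7]
grip_width: 0.014
gripper_force: 49.1
```

apply_moves(
  motion=[
    [0,0,0,0,0,0],
    [0,0,0,0,0,0],
    [0,0,0,0,0,0],
    [0,0,0,0,0,0],
    [0,0,0,0,0,0],
    [0,0,0,0,0,0],
    [0,0,0,0,0,0],
    [0,0,0,0,0,0],
  ],
)

```text
time_s: 14.2
eef_pos: [0.5133, -0.3068, 0.0673]
orientation: [-3.142, 0.0, -0.25]
contact_force: [0.0, 0.3, -4.5]
grip_width: 0.0136
gripper_force: 49.1
```

```bash
python3 ring.py; python3 tilt.py; python3 go.py .5 .02 .14 .25
```

```text
lens by arm [ 0.5734 -0.3222  0.0729]
top 63 ring centre [ 0.5721 -0.3224] minus arm [-0.0013 -0.0002]
scene 163 ring centre [ 0.5743 -0.3249] minus arm [ 0.001  -0.0027]
tri [ 0.5732 -0.324   0.0721]
scene
  cap 27 a -0.1377 [-0.1456 -0.1306] b 0.0051 [-0.0063  0.0111] z [0.0037 0.0105 0.0125]
  col 29 a 0.0077 [-0.0165  0.0216] b 0.0036 [-0.0069  0.009 ] z [0.0047 0.0102 0.0142]
  rim 198 a 0.0677 [0.0199 0.1037] b 0.0141 [-0.0371  0.0412] z [0.0032 0.0105 0.0141]
  glass 340 a 0.062 [0.0316 0.0926] b -0.0003 [-0.0305  0.0307] z [0.0054 0.0084 0.0114]
  rim plane slope [-0.0258 -0.0399  0.0117]
top
  cap 49 a -0.1408 [-0.1502 -0.1307] b 0.0001 [-0.0075  0.0065] z [0.0062 0.0101 0.0122]
  col 21 a -0.0167 [-0.0211 -0.0115] b 0.0007 [-0.0065  0.0068] z [0.0083 0.0106 0.0115]
  rim 49 a 0.0725 [0.0318 0.0991] b 0.013 [-0.0348  0.0391] z [0.0049 0.0097 0.0133]
  glass 429 a 0.066 [0.0331 0.0923] b 0.0045 [-0.0289  0.0308] z [0.0038 0.0066 0.0097]
  rim plane slope [ 0.0302 -0.0367  0.0076]
t 14.4 pos [ 0.5133 -0.3068  0.0673] rpy [-3.1416  0.     -0.2502] j [-0.539  0.422 -0.285  0.865  0.     2.853] F [ 0.74  0.67 -3.83] M [0.024 0.024 0.059] w 0.0138 gf 49.1
shift cm [ -9.38 -31.33  -7.27] turn [-0.      0.     -0.5002]
```

Held 3 s over the mark: level, centred within about 1 mm, height about 70 mm. Now carrying it to the large vise.

apply_moves(
  motion=[
    [0,0,-0.8,0,0,0],
    [-0.2,-0.5,-2.4,0,0,-0.01],
    [-0.8,-2,-4.4,0,0,-0.04],
    [-1.6,-4.2,-6.2,0,0,-0.08],
    [-2.7,-6.9,-7.2,0,0,-0.135],
    [-3.9,-10,-7.5,0,0,-0.2],
    [-5.1,-13.1,-7.5,0,0,-0.26],
    [-6.3,-16.2,-7.5,0,0,-0.32],
  ],
)

```text
time_s: 15.4
eef_pos: [0.4923, -0.1323, 0.1441]
orientation: [3.141, -0.002, 0.073]
contact_force: [-0.2, -0.5, -4.7]
grip_width: 0.0137
gripper_force: 49.1
```

```bash
python3 go.py .4411 .2844 .14 .85
```

```text
t 15.4 pos [ 0.4923 -0.1323  0.1441] rpy [ 3.1414e+00 -2.0000e-03  7.3400e-02] j [-0.263  0.198 -0.404  0.967  0.     2.805] F [-0.24 -0.49 -4.72] M [ 0.004 -0.021  0.011] w 0.0137 gf 49.1
shift cm [ -2.05 -41.94   0.4 ] turn [ 0.0009 -0.0018 -0.7766]
```

apply_moves(
  motion=[
    [-0.15,-3.2,0,0,0,-0.06],
    [-0.3,-6.4,0,0,0,-0.12],
    [-0.45,-9.6,0,0,0,-0.18],
    [-0.6,-12.8,0,0,0,-0.24],
    [-0.75,-16,0,0,0,-0.3],
    [-0.9,-19.2,0,0,0,-0.36],
    [-1.05,-22.2,0,0,0,-0.415],
    [-1.2,-25,0,0,0,-0.465],
  ],
)

```text
time_s: 16.4
eef_pos: [0.4624, 0.1162, 0.144]
orientation: [3.141, -0.002, 0.539]
contact_force: [-0.1, -0.6, -3.6]
grip_width: 0.0137
gripper_force: 49.1
```

```bash
python3 go.py .4411 .2844 .135 .85
```

```text
t 16.4 pos [0.4624 0.1162 0.144 ] rpy [ 3.1414e+00 -1.9000e-03  5.3860e-01] j [ 0.246  0.139 -0.476  0.954  0.     2.849] F [-0.07 -0.58 -3.58] M [-0.001 -0.01  -0.006] w 0.0137 gf 49.1
shift cm [  6.8  -15.54   0.91] turn [ 0.0005 -0.0019 -0.3114]
```

apply_moves(
  motion=[
    [1.2,-2.8,0,0,0,-0.055],
    [2.4,-5.6,0,0,0,-0.11],
    [3.6,-8.3,0.2,0,0,-0.165],
    [4.8,-11,0.4,0,0,-0.22],
    [5.8,-13.2,0.6,0,0,-0.265],
    [6.5,-14.8,0.8,0,0,-0.298],
    [6.8,-15.5,0.9,0,0,-0.311],
    [6.8,-15.5,0.9,0,0,-0.311],
  ],
)

```text
time_s: 17.4
eef_pos: [0.4423, 0.2824, 0.1335]
orientation: [3.141, 0.0, 0.846]
contact_force: [-0.6, -0.3, -4.5]
grip_width: 0.0139
gripper_force: 49.1
```

```bash
python3 go.py .4411 .2844 .1244 .85; python3 ring.py; python3 tilt.py vise
```

```text
t 17.4 pos [0.4423 0.2824 0.1335] rpy [3.1413e+00 1.0000e-04 8.4630e-01] j [ 0.568  0.235 -0.383  0.953 -0.     2.864] F [-0.6  -0.28 -4.54] M [-0.01   0.027  0.022] w 0.0139 gf 49.1
shift cm [ 0.08 -0.22  0.91] turn [ 0.0003  0.0002 -0.0037]
lens by arm [0.4833 0.3288 0.1391]
top 85 ring centre [0.4835 0.3291] minus arm [0.0002 0.0003]
scene 289 ring centre [0.4844 0.328 ] minus arm [ 0.0011 -0.0008]
tri [0.4839 0.3285 0.139 ]
scene
  cap 31 a -0.1386 [-0.1486 -0.1318] b -0.005 [-0.0102  0.0028] z [0.0057 0.0111 0.0134]
  col 54 a 0.0119 [-0.0038  0.0219] b -0.0034 [-0.0107  0.0048] z [0.0078 0.0115 0.0162]
  rim 340 a 0.0739 [0.0206 0.1037] b -0.0086 [-0.0418  0.0349] z [0.0013 0.0098 0.0135]
  glass 641 a 0.0626 [0.0319 0.0925] b -0.0 [-0.0304  0.0309] z [0.0053 0.0076 0.0104]
  rim plane slope [-0.0631  0.0262  0.0134]
top
  cap 59 a -0.1403 [-0.1497 -0.1306] b 0.0001 [-0.0065  0.0082] z [0.0058 0.0094 0.0118]
  col 41 a -0.0145 [-0.0209 -0.0071] b -0.0009 [-0.0083  0.0074] z [0.0054 0.0105 0.0136]
  rim 82 a 0.0707 [0.0324 0.101 ] b -0.0239 [-0.04    0.0158] z [0.0037 0.0103 0.0133]
  glass 304 a 0.0689 [0.0344 0.0926] b -0.0138 [-0.0309  0.0135] z [0.0042 0.0069 0.0095]
  rim plane slope [0.0409 0.0177 0.0069]
```

View pics/vise_scene.png

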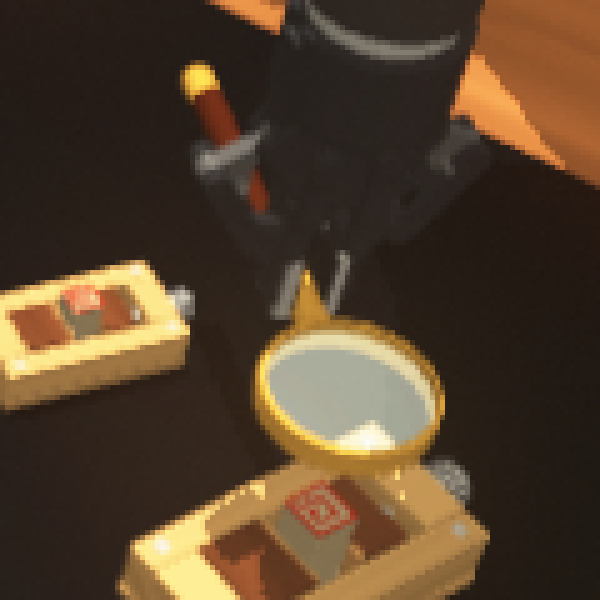

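```bash
python3 - <<'E'
from h import *
from m2 import onz,tri
P={}
for n in("top","scene"):
    f=np.load(n+"0.npz"); im=f["im"]; X=cloud(n,f["d"]); lab=cv2.cvtColor(im,cv2.COLOR_RGB2LAB).astype(float)
    near=np.hypot(X[...,0]-.482,X[...,1]-.331)<.028
    m=near&(X[...,2]>.05); hsv=cv2.cvtColor(im,cv2.COLOR_RGB2HSV)
    w=np.clip(lab[...,1]-140,0,None)*near*(X[...,2]>.045)*(hsv[...,2]>140)
    v,u=np.mgrid[:420,:560]; p=np.array([(u*w).sum(),(v*w).sum()])/w.sum(); P[n]=p
    print(n,p.round(2),(w>0).sum(),onz(n,p,.06).round(4))
    v0,u0=np.round(p[::-1]).astype(int); print((X[v0-7:v0+8,u0-7:u0+8,2]*1000).round(0).astype(int)); print(w[v0-7:v0+8,u0-7:u0+8].astype(int))
    # vise frame top: pixels z 33..45 or above, outer hull projected at z=.038
    fr=(np.hypot(X[...,0]-.475,X[...,1]-.333)<.1)&(X[...,2]>.0335)&(hsv[...,2]>90)
    W=np.array([onz(n,q,.038)[:2]*1000 for q in np.argwhere(fr)[:,::-1]],np.float32); W=W[np.abs((W-W.mean(0))@[np.cos(1.22+np.pi/2),0])<1e9]
    r=cv2.minAreaRect(W); print("frame",np.round(r[0],1),np.round(r[1],1),round(r[2],1))
print(tri(P["top"],P["scene"]).round(4))
E
```

```text
top [154.18 247.22] 85 [0.4805 0.3281 0.06  ]
[[                  35                   39                   31
                    37                   31                   37
  -9223372036854775808                   39                   41
                    36                   39                   39
                    37                   38                   38]
 [                  35                   34                   41
                    36                   39                   34
                    38                   36                   36
                    38                   40                   41
                    39                   35                   35]
 [                  37                   35                   36
                    32                   59                   52
                     9                   35                   37
                    34                   37                   36
                    38                   38                   41]
 [                  37                   38                   34
           
[... 9954 characters left out ...]
  0  0 42 30]
 [ 0  0  0 22 31  0  8  9  2  0  0 30 45 23  3]
 [ 0  0  0  0 22 32  0  0  0 29 47 21  0  0  0]
 [ 0  0  0  0  0 22 39 29 47 21  0  0  0  4  0]
 [ 0  0  0  0  0  0 16 21  0  0  0  0  0  0  0]
 [ 0  0  0  0  0  0  0  0  0  0  0  0  0  0  0]
 [ 0  0  0  0  0  0  0  0  0  0  0  0  0  0  0]]<stdin>:11: RuntimeWarning: invalid value encountered in cast
Traceback (most recent call last):
  File "m2.py", line 6, in onz
    def onz(n,p,z): o,v=ray(n,p); return o+v*(z-o[2])/v[2]
                        ~~~^^^^^
  File "m2.py", line 3, in ray
    c=calibration(n);K=np.array(c["intrinsics"],float);R=np.array(c["R"]);t=np.array(c["t"])
ValueError: time passes only in moves, steps and waits
```

apply_moves(
  motion=[
    [0,-0.1,0.2,0,0,0],
    [0,-0.2,0.5,0,0,-0.002],
    [0.05,-0.3,0.8,0,0,-0.003],
    [0.05,-0.3,0.9,0,0,-0.003],
    [0.05,-0.3,0.9,0,0,-0.003],
    [0.05,-0.3,0.9,0,0,-0.003],
    [0.05,-0.3,0.9,0,0,-0.003],
    [0.05,-0.3,0.9,0,0,-0.003],
  ],
)

```text
time_s: 18.6
eef_pos: [0.4406, 0.2847, 0.1244]
orientation: [3.142, -0.0, 0.849]
contact_force: [-0.2, -0.5, -4.2]
grip_width: 0.0136
gripper_force: 49.1
```

```bash
python3 go.py .4408 .2846 .1244 .85; python3 ring.py
```

```text
t 18.6 pos [0.4406 0.2847 0.1244] rpy [ 3.1416e+00 -1.0000e-04  8.4880e-01] j [ 0.574  0.243 -0.395  0.933  0.     2.866] F [-0.19 -0.5  -4.19] M [-0.003 -0.01  -0.002] w 0.0136 gf 49.1
shift cm [ 0.    0.02 -0.  ] turn [ 0.     -0.0001 -0.0012]
lens by arm [0.4816 0.3313 0.13  ]
top 87 ring centre [0.4817 0.3314] minus arm [0.0001 0.0002]
scene 284 ring centre [0.4825 0.3309] minus arm [ 0.0009 -0.0003]
tri [0.4819 0.3312 0.1297]
```

On target at (0.4815, 0.331, 0.130). Holding steady, then handing in.

apply_moves(
  motion=[
    [0,0,0,0,0,0],
    [0,0,0,0,0,0],
    [0,0,0,0,0,0],
    [0,0,0,0,0,0],
    [0,0,0,0,0,0],
    [0,0,0,0,0,0],
    [0,0,0,0,0,0],
    [0,0,0,0,0,0],
  ],
)

```text
time_s: 19.7
eef_pos: [0.4406, 0.2847, 0.1243]
orientation: [-3.142, 0.0, 0.849]
contact_force: [1.4, 0.4, -3.7]
grip_width: 0.0137
gripper_force: 49.1
```

apply_moves(
  motion=[
    [0,0,0,0,0,0],
    [0,0,0,0,0,0],
    [0,0,0,0,0,0],
    [0,0,0,0,0,0],
    [0,0,0,0,0,0],
    [0,0,0,0,0,0],
    [0,0,0,0,0,0],
    [0,0,0,0,0,0],
  ],
)

```text
time_s: 20.7
eef_pos: [0.4406, 0.2847, 0.1243]
orientation: [-3.142, -0.0, 0.849]
contact_force: [0.4, 0.0, -4.6]
grip_width: 0.0137
gripper_force: 49.1
```

```bash
python3 ring.py; python3 tilt.py | grep -E "cap|col|rim"; python3 -c "
from rig import manip; print(manip.hand_in())"
```

```text
lens by arm [0.4815 0.3312 0.1299]
top 86 ring centre [0.4817 0.3315] minus arm [0.0002 0.0003]
scene 284 ring centre [0.4825 0.3309] minus arm [ 0.0009 -0.0003]
tri [0.4819 0.3312 0.1297]
  cap 33 a -0.1385 [-0.1461 -0.1314] b -0.005 [-0.0113  0.0042] z [0.0069 0.0109 0.0139]
  col 52 a 0.0121 [-0.0015  0.0219] b -0.0033 [-0.0108  0.0053] z [0.0081 0.0113 0.0144]
  rim 336 a 0.0739 [0.0219 0.1037] b -0.0082 [-0.0416  0.0351] z [0.0019 0.0096 0.0138]
  rim plane slope [-0.059   0.0313  0.0133]
  cap 54 a -0.1405 [-0.1501 -0.1309] b -0.0001 [-0.0066  0.0069] z [0.0061 0.01   0.013 ]
  col 40 a -0.0149 [-0.0216 -0.0075] b -0.0005 [-0.008   0.0071] z [0.0071 0.0101 0.0134]
  rim 77 a 0.0694 [0.0333 0.101 ] b -0.0258 [-0.04    0.0131] z [0.0039 0.0104 0.0133]
  rim plane slope [0.0343 0.0357 0.0081]
the job is handed in; nothing more can be done
None
```

The job is handed in at about 21 s: the glass was held level 7 cm above the red mark for 3 s, then carried level to the larger vise, where it is still held steady with the lens about 7 cm above the stone's face, centred to within a few millimetres; no verdict came back.

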